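# Hang the turner on the hook in the low locker

## Task

Put the little turner away: hang it by its wire eye on the hook deep inside the open-fronted locker, leaning it to get under the roof. While you still hold it, set the eye down gently on the hook, feeling for it and never pushing the turner against hook or locker with more than 9 N, then let go so that it hangs there freely, blade down and still. Leave the cup, the matchbox and the tealight by the front edge where they are.

Things in the scene. Friction and masses are not known exactly. Their poses are not given: they have to be found in the camera images.
- turner_grip (a point): Grip point of a small kitchen turner lying flat, in the middle of its handle's section, 8 mm above its underside; x points along the turner to its wire eye, z up. Black handle 16 wide x 16 mm high, from 16 mm behind this point to 98 mm ahead; steel blade 41 x 60 x 4 mm flush with the underside, from 14 to 55 mm behind. Overall 192 mm, about 0.12 kg
- turner_eye (a point): Centre of the turner's round wire eye, 118 mm ahead of the grip point along x, at the same height (8 mm above the underside); wire 6 mm thick, clear hole 27 mm, outer diameter 39 mm; the hole's axis is the turner's z. Its first touch on the hook is felt as 1 to 2 N; the load then grows by up to 2 N per mm until the turner turns in the fingers
- locker: Fixed dark wooden locker on the worktop, open at the front (-x side): 160 deep (x), 190 wide (y), 297 mm high; origin at the centre of its underside. Inside: 166 mm wide, floor 5 mm and underside of the roof 285 mm above the origin, face of the back panel at x = +72 mm. A steel hook on the centre line (y = 0) comes out of the back panel (see hook_line)
- cup: White espresso cup, 64 x 91 x 50 mm, loose, a bystander; origin at the centre of its underside
- matches: Matchbox 53 x 36 x 15 mm, loose, a bystander; origin at the centre of its underside
- tea_light: Tealight by the front edge, 38 mm across, 16 mm high, loose, a bystander; origin at the centre of its underside
- hook_line (a point): Fixed mark on the locker's upright through the prong tip, 190 mm above its underside, axes as the locker; not the hook's height. Hook: rigid 7 mm round bar, level from the back panel to x = +10 mm, then turned up to a prong tip at x = 0, 80 mm behind the front. Its height differs each time, unmeasured: bar centre line 8 to 24 mm above this mark; prong top always 25.5 mm above the bar's centre line

How it is judged:
By the outcome, as a careful person would: the job done as asked, in the order asked, and still so for the second after the job is handed in, with the robot touching nothing.
It also fails if it takes over 58 s, if anything falls off the work surface, if the arm or the gripper's body presses on something with over 40 N, if the wrist force passes 120 N, or if a joint passes its speed limit or range.

## Robot

A 6-joint arm with a two-finger parallel gripper is mounted at the origin on a cart in front of the work surface, level with it; the furniture and walls round the work are solid. World frame = base frame: x ahead of the robot, y to its left, z up, the work surface at z = 0. Lengths are in mm, angles in rad, forces in N, time in s.
With the tool pointing down it reaches from about 275 to 975 mm from the base axis. Payload 8.4 kg.
Tool frame: the origin (TCP) lies between the finger pads; the fingertips stand 25 mm ahead of it and the grasp point (between the pads) lies 6 mm ahead of it (bot.tip_extent is the distance from the TCP to the fingertips, in mm); z points along the fingers, y is the line along which they close (so a half turn about z gives the same grasp; the last joint's range is limited). The gripper opens to 92 mm and grips with 3 to 60 N. Pads are 20 mm wide; open, the fingers measure 128 mm over their backs; the gripper's body (75 mm by 189 mm) begins 69 mm behind the grasp point.
Start: joints at [1.157, 0.353, 1.633, -0, 1.155, -0.002], TCP at [250.161, 572.754, 239.583] pointing down, gripper open.
Joint ranges: [-2.63, 2.63], [-0.92, 2.1], [0.06, 2.66], [-1.3, 4.44], [0, 2.69], [-3.02, 3.02]. Speed limits (rad/s): [2.22, 2.22, 2.79, 3.14, 3.14, 3.14].

## Interface

Orientations are given as a rotation vector (axis times angle).
In Python, from station import bot gives the robot as it stands.
- The arm moves only by the tool apply_moves, never from a script. Its argument "rows" is a list of rows, each a list of 5 numbers: the finger opening in mm, from 0 to 91.9, then the shift along the tool's x, y, z in mm, then the turn about the tool's z in rad. In form: [[fingers, dx, dy, dz, roll], ...]. A call has 1 to 20 rows; each row shifts and turns the commanded pose from where the row before left it, along the tool's axes as they then stand; what a row does not reach is not made up. A row lasts 1/8 s, in which the tool goes at most 62.5 mm and 10.7 degrees, less where a joint would pass 70% of its speed; a pose out of reach is approached as far as the arm can. A call is refused whole if a number of a shift passes 62.5 or a number of a turn 0.188, either way. A call with a gripper value outside its range is refused whole. The fingers move at their own pace and stop on an object; the grip force is fixed at half the most. Time passes only in rows, so rows that do not move let the fingers close. It gives the time, the measured TCP pose, the force, the opening and the grip force at its end, in the units of the state.
- bot.read_state(): the state, without advancing time (a new reading comes with each control period).
- bot.get_image(name): name is "scene" or "top"; returns a dict with "img" (420x560x3 uint8, red, green, blue), "depth" (420x560 float32, mm along the optical axis (not along the pixel's ray), 0 where there is no reading), "fx", "fy", "cx", "cy" (pixels), "R" (3x3) and "t" (3): a world point X has camera coordinates R X + t. Camera axes: x right, y down, z forward; pixel columns grow to the right and rows downward; lengths in mm; the calibration is good to about 2 mm. A picture is of the moment at which its call begins.
- bot.close_job(): hands the job in; it is judged then, once.
The state is a dict: "time": time; "qpos": joint angles; "dq": joint speeds; "tau": joint torques, N m; "tcp_pos": TCP position; "ee_rot": TCP orientation; "contact_force": force on the tool from outside, world axes, zero at the start; "torque": the same for the moment, N m; "opening": finger opening in mm; "grasp_force": force on a finger pad.
Only numpy, scipy, OpenCV 4.12 (cv2) and the standard library are available. Lean on these libraries where they do the work, as an engineer would, in place of code of your own. Each camera call takes 0.05 s, during which the arm holds its last target. There are 200 camera calls.

## Working session

There is one attempt and no reset: what is moved stays moved. The work goes in short steps, Python scripts to look and compute and a tool call to move; the robot and the scene stay as the last step left them, time stands still between calls to the robot, and variables do not carry over. Pictures are saved under pics/ and viewed, at most 11 in all, crops included, and the job is handed in when it is done.

Besides the shell and the picture viewer there is one more tool, called after ">>>" by a JSON object that holds its "op" and its "data", one argument or row to a line. apply_moves: Moves the arm, as the interface text tells. Its arguments: {"type":"object","properties":{"rows":{"type":"array"}},"required":["rows"]}

```bash
ls; mkdir -p pics; python3 - <<'E'
from station import bot
import cv2,numpy as np
s=bot.read_state(); print(s)
for n in("scene","top"):
    g=bot.get_image(n); np.savez(f"{n}.npz",**g)
    cv2.imwrite(f"pics/{n}0.png",g["img"][:,:,::-1]); print(n,g["fx"],g["fy"],g["cx"],g["cy"],g["R"],g["t"])
E
```

```text
pics
{'time': 0.0, 'qpos': array([ 1.15662225e+00,  3.53667634e-01,  1.63413619e+00, -2.43986332e-05,
        1.15519373e+00, -2.38687889e-03]), 'dq': array([ 0.00080252, -0.00084824,  0.00012024, -0.00103553, -0.00184836,
       -0.00075307]), 'tau': array([-1.99492744e-03, -5.93856347e+01, -3.34214938e+01,  6.94965245e-02,
        2.35352281e-02, -1.59757451e-04]), 'tcp_pos': array([249.96710409, 572.32909219, 238.85062129]), 'ee_rot': array([-6.42203133e-01, -3.07497753e+00,  2.16618876e-03]), 'contact_force': array([0.34631692, 0.49401201, 0.2511918 ]), 'torque': array([ 0.0071442 , -0.01762089,  0.03674628]), 'grasp_force': 0.0, 'opening': 91.8677924975347}
scene 441.9615076306643 441.9615076306643 279.16301349244566 211.47308891973523 [[ 0.47922977 -0.87763894  0.0094188 ]
 [-0.67634268 -0.37610992 -0.63332607]
 [ 0.55937413  0.29713837 -0.77382774]] [-216.4382073   469.19378819  641.8558759 ]
top 519.7963352535182 519.7963352535182 281.3486330432442 205.8395703033099 [[ 0.00960571 -0.99986496 -0.01333382]
 [-0.99506269 -0.00824061 -0.09890566]
 [ 0.09878243  0.01421805 -0.99500748]] [ 69.72993636 550.00253194 916.13407816]
```

View pics/scene0.png

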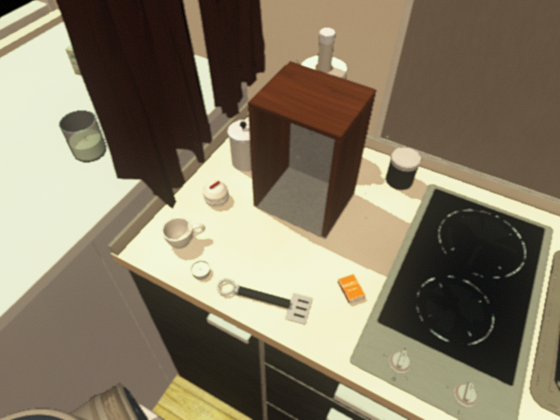

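View pics/top0.png

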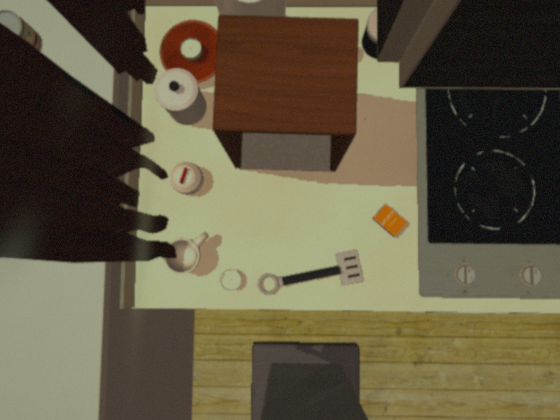

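The scene picture shows the turner with its eye at (229,288) and blade at (299,307). The tealight is close to the eye at (201,269), and the locker opens toward the robot. In the top picture the eye is at (269,284), the blade at (350,267), and the locker roof spans (218,17)–(357,135).

```bash
cat > h.py <<'E'
import numpy as np
def ray(g,u,v):
    d=np.array([(u-g["cx"])/g["fx"],(v-g["cy"])/g["fy"],1.]);return g["R"].T@d,-g["R"].T@g["t"]
def plane(g,u,v,z):
    d,o=ray(g,u,v);return o+d*(z-o[2])/d[2]
def cloud(g):
    v,u=np.mgrid[:420,:560];z=g["depth"].astype(float)
    P=np.stack([(u-g["cx"])/g["fx"]*z,(v-g["cy"])/g["fy"]*z,z],-1)
    P=(P-g["t"])@g["R"];P[z<=0]=np.nan;return P
E
python3 - <<'E'
from h import *
import cv2
np.set_printoptions(precision=1,suppress=True)
t=np.load("top.npz");s=np.load("scene.npz")
for n,u,v,z in[("eye",269,284,8),("blade",350,267,4),("tea",232,279,16),("cup",181,255,50),("match",391,221,15)]:
    print(n,plane(t,u,v,z),cloud(t)[v,u])
for n,u,v,z in[("eye",229,288,8),("blade",299,307,4)]: print("scene",n,plane(s,u,v,z),cloud(s)[v,u])
P=cloud(t); m=np.abs(P[...,2]-297)<12
m[:, :190]=0;m[:,380:]=0
r=cv2.minAreaRect(P[m][:,:2].astype(np.float32)); print("roof",r,np.nanmedian(P[m][:,2]))
# handle: dark pixels near
img=t["img"].astype(int).sum(2); mm=np.zeros_like(img,bool); mm[255:300,280:345]=1
k=mm&(img<150); vv,uu=np.nonzero(k); H=np.array([plane(t,u,v,16)[:2] for u,v in zip(uu,vv)])
print("handle",len(H),cv2.minAreaRect(H.astype(np.float32)), np.median(P[k][:,2]))
# scene hook crop
S=cloud(s); c=s["img"][110:240,240:370,::-1]
c=cv2.resize(np.clip(c.astype(float)*2.2,0,255).astype(np.uint8),None,fx=4.5,fy=4.5,interpolation=cv2.INTER_CUBIC); cv2.imwrite("pics/hook0.png",c)
E
```

```text
eye [407.6  96.1   8. ] [407.2  96.4  -0. ]
blade [439.9 -52.2   4. ] [439.9 -52.1   5. ]
tea [416.3 163.1  16. ] [416.  163.9   8.9]
cup [458.7 250.2  50. ] [458.8 259.1   6.8]
match [ 524.4 -126.1   15. ] [ 524.4 -126.2   14.5]
scene eye [407.5  91.2   8. ] [410.7  93.9   0.8]
scene blade [440.2 -50.7   4. ] [440.5 -50.6   3.3]
roof ((700.2249145507812, 66.47969818115234), (190.1874237060547, 160.97789001464844), 88.61798858642578) 297.09239788106385
handle 381 ((425.00103759765625, 19.64675521850586), (11.983348846435547, 103.50707244873047), 11.787281036376953) nan
```

View pics/hook0.png

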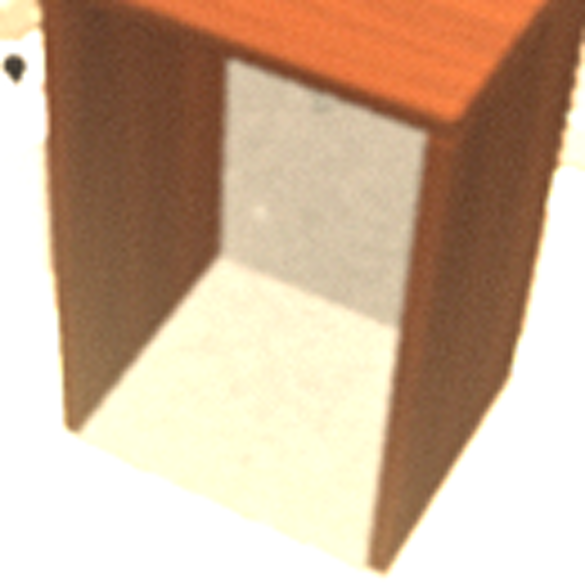

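The picture shows the roof hiding the hook: the back panel at about (320,200) is bare, so I'll find the hook height by feel. The measurements match the given sizes: roof 190×161 mm at z 297, locker centre (700,66), and grip point about (433,-20) with the turner heading 102°.

>>> {"op": "apply_moves", "data": {
  "rows": [
    [91,-34,-39.4,0,0],
    [91,-34,-39.4,0,0],
    [91,-34,-39.4,0,0],
    [91,-34,-39.4,0,0],
    [91,-34,-39.4,0,0],
    [91,-34,-39.4,0,0],
    [91,-34,-39.4,0,0],
    [91,-34,-39.4,0,0],
    [91,-34,-39.4,0,0],
    [91,-34,-39.4,0,0],
    [91,-34,-39.4,0,0],
    [91,-33,-39.4,0,0],
    [91,0,0,0,0.159],
    [91,0,0,0,0.159],
    [91,0,0,0,0.159],
    [91,0,0,0,0.159],
    [91,0,0,0,0.159],
    [91,0,0,0,0.158],
    [91,0,0,0,0]
  ]
}}

```text
time: 2.48
tcp_pos: [433.7, -23.4, 239.4]
ee_rot: [-1.98, -2.439, 0.0]
contact_force: [0.0, 0.4, -0.5]
opening: 91.0
grasp_force: 0.0
```

```bash
cat >> h.py <<'E'
from scipy.spatial.transform import Rotation as Ro
def st(bot):
    np.set_printoptions(precision=2,suppress=True)
    s=bot.read_state();R=Ro.from_rotvec(s["ee_rot"]).as_matrix()
    print("t",round(s["time"],2),"tcp",s["tcp_pos"],"x",R[:,0],"z",R[:,2],"F",s["contact_force"],"M",s["torque"],"op",round(s["opening"],1),"gf",round(s["grasp_force"],1),"q",s["qpos"])
    return s,R
def to(bot,T,yaw=None):
    s,R=st(bot);print("shift",R.T@(np.array(T)-s["tcp_pos"]))
    if yaw is not None: print("roll",-((np.radians(yaw)-np.arctan2(R[1,0],R[0,0])+np.pi)%(2*np.pi)-np.pi))
E
python3 -c "
from h import *
from station import bot
import cv2
to(bot,[433.6,-24,26.5],101.8)
g=bot.get_image('top');np.savez('top1.npz',**g);cv2.imwrite('pics/top1.png',g['img'][:,:,::-1])"
```

```text
t 2.48 tcp [433.71 -23.41 239.43] x [-0.21  0.98  0.  ] z [-0.  0. -1.] F [ 0.04  0.43 -0.48] M [-0.01  0.05 -0.01] op 91.0 gf 0.0 q [-0.06  0.05  2.02 -0.    1.07 -0.26]
shift [ -0.57  -0.15 212.93]
roll 0.0011292905140258824
```

View pics/top1.png

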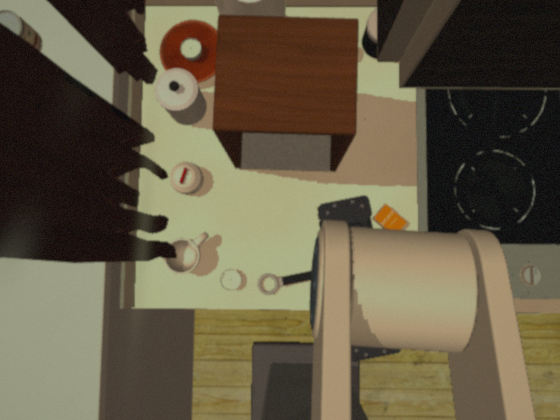

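The arm is now over the turner, and the gripper's 189 mm side lies along the finger-closing line. Next I'll descend, grip and lift.

>>> {"op": "apply_moves", "data": {
  "rows": [
    [91,-0.5,0,50,0],
    [91,0,0,50,0],
    [91,0,0,50,0],
    [60,0,0,40,0],
    [60,0,0,20,0],
    [40,0,0,2,0],
    [10,0,0,0,0],
    [10,0,0,0,0],
    [10,0,0,0,0],
    [10,0,0,0,0]
  ]
}}

```text
time: 3.78
tcp_pos: [434.3, -24.0, 28.1]
ee_rot: [1.981, 2.438, 0.001]
contact_force: [0.8, -0.6, -0.2]
opening: 22.9
grasp_force: 0.1
```

```bash
python3 -c "
from h import *
from station import bot
st(bot)"
```

```text
t 3.77 tcp [434.34 -23.95  28.07] x [-0.2   0.98 -0.  ] z [ 0. -0. -1.] F [ 0.81 -0.61 -0.15] M [-0.05  0.03  0.01] op 22.9 gf 0.1 q [-0.06  0.41  2.18 -0.    0.55 -0.26]
```

>>> {"op": "apply_moves", "data": {
  "rows": [
    [10,0,0,0.5,0],
    [10,0,0,0,0],
    [10,0,0,0,0],
    [10,0,0,0,0]
  ]
}}

```text
time: 4.28
tcp_pos: [434.0, -23.9, 27.5]
ee_rot: [1.981, 2.438, -0.0]
contact_force: [-2.6, 0.7, 8.9]
opening: 15.9
grasp_force: 30.0
```

>>> {"op": "apply_moves", "data": {
  "rows": [
    [10,0,0,-10,0],
    [10,0,0,-30,0],
    [10,0,0,-50,0],
    [10,0,0,-60,0],
    [10,0,0,-60,0],
    [10,0,0,-60,0],
    [10,0,0,-60,0],
    [10,0,0,-60,0],
    [10,0,0,-60,0]
  ]
}}

```text
time: 5.4
tcp_pos: [433.0, -23.9, 479.5]
ee_rot: [1.981, 2.438, 0.0]
contact_force: [1.3, 0.7, -1.2]
opening: 16.0
grasp_force: 30.0
```

```bash
python3 -c "
from h import *
from station import bot
st(bot)"
```

```text
t 5.4 tcp [433.02 -23.88 479.52] x [-0.2   0.98 -0.  ] z [ 0. -0. -1.] F [ 1.32  0.73 -1.21] M [-0.13 -0.05 -0.04] op 16.0 gf 30.0 q [-0.06 -0.11  1.65 -0.    1.6  -0.26]
```

>>> {"op": "apply_moves", "data": {
  "rows": [
    [10,0,0,0,0.18],
    [10,0,0,0,0.18],
    [10,0,0,0,0.18],
    [10,0,0,0,0.18],
    [10,0,0,0,0.18],
    [10,0,0,0,0.18],
    [10,0,0,0,0.18],
    [10,0,0,0,0.18],
    [10,0,0,0,0.18],
    [10,0,0,0,0.18],
    [10,0,0,-60,0],
    [10,0,0,-60,0],
    [10,0,0,-60,0],
    [10,0,0,-60,0],
    [10,0,0,-60,0]
  ]
}}

```text
time: 7.28
tcp_pos: [432.7, -23.9, 779.4]
ee_rot: [3.141, -0.036, 0.001]
contact_force: [1.0, 0.2, -0.5]
opening: 15.9
grasp_force: 30.0
```

```bash
python3 -c "
from h import *
from station import bot
st(bot)"
```

```text
t 7.28 tcp [432.71 -23.86 779.37] x [ 1.   -0.02  0.  ] z [ 0. -0. -1.] F [ 1.01  0.18 -0.51] M [ 0.03  0.13 -0.01] op 15.9 gf 30.0 q [-0.06  0.01  0.92 -0.    2.22  1.54]
```

>>> {"op": "apply_moves", "data": {
  "rows": [
    [10,0,0,-60,0],
    [10,0,0,-60,0],
    [10,0,0,-60,0],
    [10,0,0,-60,0],
    [10,0,0,-60,0],
    [10,0,0,-60,0]
  ]
}}

```text
time: 8.02
tcp_pos: [398.0, -21.9, 964.0]
ee_rot: [3.128, -0.036, 0.214]
contact_force: [-0.7, -0.0, -1.0]
opening: 15.9
grasp_force: 30.0
```

```bash
python3 -c "
from h import *
from station import bot
st(bot)"
```

```text
t 8.03 tcp [398.04 -21.89 964.01] x [ 0.99 -0.02  0.14] z [ 0.14 -0.01 -0.99] F [-0.69 -0.03 -0.95] M [0.01 0.24 0.03] op 15.9 gf 30.0 q [-0.06  0.26  0.06  0.    2.69  1.54]
```

>>> {"op": "apply_moves", "data": {
  "rows": [
    [10,-30,0,-50,0],
    [10,-30,0,-50,0],
    [10,-30,0,-50,0],
    [10,-30,0,-50,0]
  ]
}}

```text
time: 8.52
tcp_pos: [273.7, -18.6, 1023.8]
ee_rot: [3.087, -0.036, 0.488]
contact_force: [-0.4, 0.2, -2.4]
opening: 15.7
grasp_force: 30.0
```

```bash
python3 -c "
from h import *
from station import bot
st(bot)"
```

```text
t 8.53 tcp [ 273.68  -18.63 1023.79] x [ 0.95 -0.02  0.31] z [ 0.31 -0.02 -0.95] F [-0.36  0.22 -2.43] M [ 0.03  0.43 -0.02] op 15.7 gf 30.0 q [-0.08  0.08  0.06  0.01  2.69  1.53]
```

```bash
cat > kin.py <<'E'
import numpy as np
from scipy.optimize import least_squares
D=np.array([[.3537,1.6341,1.1552,624.6,238.9],[.05,2.02,1.07,434.3,239.4],[.41,2.18,.55,435,28],[-.11,1.65,1.6,433.7,479.5],[.01,.92,2.22,433.4,779.4],[.26,.06,2.69,398.6,964],[.08,.06,2.69,274.4,1023.8]])
def fk(p,q2,q3,q5):
    h,a,L1,d,L2,L3=p;s=q2+q3;t=s+q5
    return np.array([a+L1*np.sin(q2)+L2*np.sin(s)+d*np.cos(s)+L3*np.sin(t),h+L1*np.cos(q2)+L2*np.cos(s)-d*np.sin(s)+L3*np.cos(t)])
n=len(D)
f=lambda v:np.r_[(np.array([fk(v[:6],*(D[i,:3]+v[6+3*i:9+3*i])) for i in range(n)])-D[:,3:]).ravel(),v[6:]*300]
r=least_squares(f,np.r_[300,0,400,0,400,200,np.zeros(3*n)]);p=r.x[:6]
def ik(p,R,Z,t):
    g=lambda q:np.r_[fk(p,q[0],q[1],t-q[0]-q[1])-[R,Z],np.maximum(0,-(t-q[0]-q[1]))*1000]
    b=None
    for q0 in([.3,1.5],[1.,.8],[0.,2.]):
        s=least_squares(g,q0,bounds=([-.92,.06],[2.1,2.66]))
        if b is None or s.cost<b.cost:b=s
    return b.x,t-b.x.sum(),b.cost
if __name__=="__main__":
    np.set_printoptions(precision=2,suppress=True);print(p,r.cost)
    bar=206; E=np.array([712,bar-10])
    for lean in(15,20,25,30,35,40,45,50,60):
        a=np.radians(lean);X=np.array([np.sin(a),np.cos(a)]);Zt=np.array([np.cos(a),-np.sin(a)])
        T=E-122*X-19.5*Zt; front=T+Zt*(6-69)+37.5*X
        print(lean,"tcp",T,ik(p,T[0],T[1],np.pi/2+a),"bodycorner",front, "up60",ik(p,T[0]-60,T[1]+30,np.pi/2+a)[2])
E
python3 kin.py
```

```text
[294.15  -1.23 567.17  58.23 495.46 333.48] 1.1135262112259672
15 tcp [661.59  83.2 ] (array([-0.75,  2.66]), np.float64(-0.07413547304043377), np.float64(93193.4571561862)) bodycorner [610.44 135.73] up60 68943.95316168909
20 tcp [651.95  88.03] (array([-0.43,  2.45]), np.float64(-0.10093184879177208), np.float64(74860.85956847528)) bodycorner [605.57 144.81] up60 54716.33357668932
25 tcp [642.77  93.67] (array([-0.22,  2.33]), np.float64(-0.10172959438250828), np.float64(55399.84205091886)) bodycorner [601.52 154.28] up60 41065.017428649175
30 tcp [634.11 100.09] (array([-0.08,  2.27]), np.float64(-0.08947302932767087), np.float64(37996.520877468996)) bodycorner [598.3  164.07] up60 28084.493240357406
35 tcp [626.05 107.25] (array([0.02, 2.24]), np.float64(-0.07247814642574824), np.float64(23587.991670207863)) bodycorner [595.95 174.1 ] up60 17063.426766508735
40 tcp [618.64 115.08] (array([0.1 , 2.22]), np.float64(-0.05345872269666918), np.float64(12515.90099941909)) bodycorner [594.49 184.3 ] up60 8588.856571982067
45 tcp [611.94 123.52] (array([0.17, 2.22]), np.float64(-0.033615553554430466), np.float64(4911.712325880183)) bodycorner [593.91 194.59] up60 2941.112086236999
50 tcp [606.01 132.52] (array([0.24, 2.22]), np.float64(-0.013592437446312111), np.float64(806.2569199139307)) bodycorner [594.24 204.88] up60 243.6433247401652
60 tcp [596.59 151.89] (array([0.25, 2.15]), np.float64(0.22164134018577997), np.float64(4.0389678347315804e-28)) bodycorner [597.57 225.2 ] up60 3.2029014929421433e-25
```

>>> {"op": "apply_moves", "data": {
  "rows": [
    [10,-40,0,-45,0],
    [10,-40,0,-45,0],
    [10,-40,0,-45,0],
    [10,-40,0,-45,0]
  ]
}}

```text
time: 9.02
tcp_pos: [181.4, -27.9, 1051.3]
ee_rot: [3.056, -0.034, 0.673]
contact_force: [0.2, -1.0, -1.1]
opening: 15.9
grasp_force: 30.0
```

```bash
python3 -c "
from h import *
from station import bot
st(bot)"
```

```text
t 9.03 tcp [ 181.42  -27.93 1051.31] x [ 0.91 -0.02  0.42] z [ 0.42 -0.02 -0.91] F [ 0.23 -0.98 -1.11] M [ 0.04  0.45 -0.04] op 15.9 gf 30.0 q [-0.53 -0.04  0.06  0.47  2.69  1.53]
```

>>> {"op": "apply_moves", "data": {
  "rows": [
    [10,0,-10,0,0],
    [10,0,-9,0,0],
    [10,0,0,0,0]
  ]
}}

```text
time: 9.4
tcp_pos: [183.3, -10.7, 1051.0]
ee_rot: [3.059, -0.033, 0.673]
contact_force: [0.2, -0.9, -0.9]
opening: 15.7
grasp_force: 30.0
```

```bash
python3 -c "
from h import *
from station import bot
st(bot)"
```

```text
t 9.4 tcp [ 183.27  -10.68 1051.05] x [ 0.91 -0.02  0.42] z [ 0.42 -0.01 -0.91] F [ 0.17 -0.87 -0.88] M [0.05 0.48 0.06] op 15.7 gf 30.0 q [-0.18 -0.04  0.06  0.14  2.69  1.55]
```

>>> {"op": "apply_moves", "data": {
  "rows": [
    [10,0,-6,0,0],
    [10,0,0,0,0],
    [10,-24,0,-20,0],
    [10,-24,0,-20,0],
    [10,-24,0,-20,0]
  ]
}}

```text
time: 10.02
tcp_pos: [128.2, -4.9, 1063.0]
ee_rot: [3.03, -0.041, 0.787]
contact_force: [-0.4, 0.1, -1.6]
opening: 15.8
grasp_force: 30.0
```

```bash
python3 -c "
from h import *
from station import bot
st(bot)"
```

```text
t 10.03 tcp [ 128.19   -4.94 1063.05] x [ 0.87 -0.02  0.49] z [ 0.49 -0.02 -0.87] F [-0.4   0.05 -1.6 ] M [0.02 0.57 0.02] op 15.8 gf 30.0 q [ 0.02 -0.11  0.06 -0.06  2.69  1.55]
```

>>> {"op": "apply_moves", "data": {
  "rows": [
    [10,-25,0,-20,0],
    [10,0,0,0,0]
  ]
}}

```text
time: 10.28
tcp_pos: [107.3, -5.0, 1066.3]
ee_rot: [3.018, -0.04, 0.828]
contact_force: [0.1, 0.4, -0.8]
opening: 15.9
grasp_force: 30.0
```

```bash
python3 -c "
from h import *
from station import bot
st(bot)"
```

```text
t 10.28 tcp [ 107.32   -4.99 1066.27] x [ 0.86 -0.02  0.51] z [ 0.51 -0.02 -0.86] F [ 0.08  0.37 -0.78] M [-0.03  0.57 -0.04] op 15.9 gf 30.0 q [ 0.01 -0.14  0.06 -0.05  2.69  1.55]
```

```bash
cat >> h.py <<'E'
LY=np.radians(-1.4);LO=np.array([700.,66.5,0])
ET=np.array([122.,0,19.5])
def L2w(p):
    c,s=np.cos(LY),np.sin(LY);return LO+np.array([c*p[0]-s*p[1],s*p[0]+c*p[1],p[2]])
def toeye(bot,p):
    s,R=st(bot);e=s["tcp_pos"]+R@ET;c,k=np.cos(LY),np.sin(LY);d=e-LO
    print("eye locker",np.array([c*d[0]+k*d[1],-k*d[0]+c*d[1],d[2]]),"yaw x",np.degrees(np.arctan2(R[1,0],R[0,0])),"lean",np.degrees(np.arctan2(R[0,0],R[2,0])),"roll x y.z",R[2,1]);print("shift",R.T@(L2w(p)-e), "world",L2w(p)-e)
    print("per mm locker x,y,z:",R.T@np.array([c,k,0]),R.T@np.array([-k,c,0]),R.T@[0,0,1])
E
python3 -c "
from h import *
from station import bot
toeye(bot,[-150,0,254])
from kin import *
for f in np.linspace(0,1,8):
    T=np.array([107,1066])+f*np.array([np.hypot(440,72)-107,206-1066]);print(T,ik(p,T[0],T[1],np.pi-.539))
for T in([440,206],[590,206],[590,160],[610,120],[620,100]):print(T,ik(p,T[0],T[1],np.pi-.539))
"
```

```text
t 10.28 tcp [ 107.32   -4.99 1066.27] x [ 0.86 -0.02  0.51] z [ 0.51 -0.02 -0.86] F [ 0.08  0.37 -0.78] M [-0.03  0.57 -0.04] op 15.9 gf 30.0 q [ 0.01 -0.14  0.06 -0.05  2.69  1.55]
eye locker [-475.89  -86.14 1111.75] yaw x -1.4500952578516402 lean 59.31151529197232 roll x y.z 0.004165004566049968
shift [-157.46  -90.8   903.5 ] world [ 327.89   78.15 -857.75]
per mm locker x,y,z: [ 0.86 -0.    0.51] [-0.   -1.   -0.01] [ 0.51  0.   -0.86]
[ 107. 1066.] (array([-0.16,  0.1 ]), np.float64(2.6646372080251632), np.float64(0.0))
[155.41 943.14] (array([-0.48,  0.89]), np.float64(2.1984133033098128), np.float64(4.0389678347315804e-28))
[203.81 820.29] (array([-0.61,  1.29]), np.float64(1.9183208901063642), np.float64(6.462348535570529e-27))
[252.22 697.43] (array([-0.67,  1.61]), np.float64(1.6621091998214805), np.float64(6.866245319043687e-27))
[300.63 574.57] (array([-0.67,  1.88]), np.float64(1.3970721890716193), np.float64(0.0))
[349.04 451.71] (array([-0.6,  2.1]), np.float64(1.0984476421584368), np.float64(8.077935669463161e-27))
[397.44 328.86] (array([-0.42,  2.28]), np.float64(0.7423683643216781), np.float64(1.6155871338926322e-27))
[445.85 206.  ] (array([-0.11,  2.39]), np.float64(0.3264288700630833), np.float64(1.6155871338926322e-27))
[440, 206] (array([-0.12,  2.4 ]), np.float64(0.3287736274080153), np.float64(1.6155871338926322e-27))
[590, 206] (array([0.14, 2.13]), np.float64(0.3319925359738991), np.float64(1.6155871338926322e-27))
[590, 160] (array([0.22, 2.17]), np.float64(0.21366232469776225), np.float64(6.462348535570529e-27))
[610, 120] (array([0.32, 2.15]), np.float64(0.12617523993248136), np.float64(8.077935669463161e-27))
[620, 100] (array([0.37, 2.14]), np.float64(0.08606821385814145), np.float64(8.077935669463161e-27))
```

>>> {"op": "apply_moves", "data": {
  "rows": [
    [10,23,0,30,0],
    [10,23,0,30,0],
    [10,23,0,30,0],
    [10,23,0,30,0],
    [10,23,0,30,0],
    [10,23,0,30,0],
    [10,23,0,30,0]
  ]
}}

```text
time: 11.15
tcp_pos: [345.1, -11.3, 970.4]
ee_rot: [3.017, -0.037, 0.816]
contact_force: [0.2, 0.5, -2.0]
opening: 15.7
grasp_force: 30.0
```

```bash
python3 -c "
from h import *
from station import bot
toeye(bot,[-150,0,254])"
```

```text
t 11.15 tcp [345.06 -11.32 970.37] x [ 0.86 -0.02  0.5 ] z [ 0.5  -0.02 -0.86] F [ 0.18  0.49 -1.97] M [-0.04  0.54  0.01] op 15.7 gf 30.0 q [-0.03 -0.19  0.69 -0.01  2.12  1.56]
eye locker [-237.73  -86.36 1015.01] yaw x -1.2516849979176485 lean 59.73143943760694 roll x y.z 0.008807943618514787
shift [-307.56  -93.29  700.71] world [  89.81   84.2  -761.01]
per mm locker x,y,z: [ 0.86 -0.    0.5 ] [ 0.   -1.   -0.01] [ 0.5   0.01 -0.86]
```

>>> {"op": "apply_moves", "data": {
  "rows": [
    [10,-18,-5.5,41,0],
    [10,-18,-5.5,41,0],
    [10,-18,-5.5,41,0],
    [10,-18,-5.5,41,0],
    [10,-18,-5.5,41,0],
    [10,-18,-5.5,41,0],
    [10,-18,-5.5,41,0],
    [10,-18,-5.5,41,0],
    [10,-18,-5.5,41,0],
    [10,-18,-5.5,41,0],
    [10,-18,-5.5,41,0],
    [10,-18,-5.5,41,0],
    [10,-18,-5.5,41,0],
    [10,-18,-5.5,41,0],
    [10,-18,-5.5,41,0],
    [10,-18,-5.5,41,0],
    [10,0,0,0,0]
  ]
}}

```text
time: 13.28
tcp_pos: [425.8, 66.8, 255.0]
ee_rot: [3.018, -0.038, 0.804]
contact_force: [0.4, 0.9, -0.8]
opening: 15.8
grasp_force: 30.0
```

```bash
python3 -c "
from h import *
from station import bot
import cv2
toeye(bot,[-150,0,254])
for n in('scene','top'):
    g=bot.get_image(n);np.savez(n+'2.npz',**g);cv2.imwrite('pics/%s2.png'%n,g['img'][:,:,::-1])
    for q in([122,0,19.5],[4,0,19.5],[-51,0,24]):
        s=bot.read_state();R=Ro.from_rotvec(s['ee_rot']).as_matrix();c=g['R']@(s['tcp_pos']+R@q)+g['t'];print(n,g['fx']*c[0]/c[2]+g['cx'],g['fy']*c[1]/c[2]+g['cy'])
"
```

```text
t 13.28 tcp [425.78  66.82 254.99] x [ 0.87 -0.02  0.5 ] z [ 0.5  -0.02 -0.87] F [ 0.39  0.95 -0.76] M [ 0.01  0.55 -0.02] op 15.8 gf 30.0 q [ 0.28 -0.22  2.33 -0.3   0.56  2.09]
eye locker [-158.62   -6.34  298.79] yaw x -1.2583910243590597 lean 60.151768081059444 roll x y.z 0.011193045175542588
shift [-14.8   -6.88  43.06] world [  8.77   6.13 -44.79]
per mm locker x,y,z: [ 0.87 -0.    0.5 ] [ 0.   -1.   -0.01] [ 0.5   0.01 -0.87]
scene 273.032866490922 143.0370953447587
scene 241.36753221438258 206.85640328920914
scene 227.29356298397312 237.70410490946392
top 286.14086276883313 189.22306077565776
top 284.04291034954025 268.0716795466131
top 283.2713674938423 299.41545114535575
```

View pics/scene2.png

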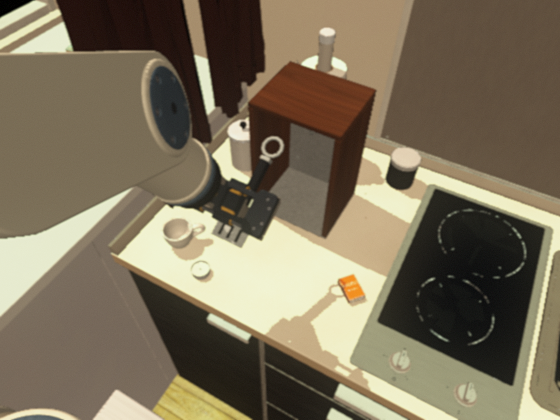

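The picture shows the turner leaning with its eye up at about (272,147), close to the predicted (273,143). A zoomed view of both cameras will pin the eye down.

```bash
python3 - <<'E'
import cv2,numpy as np
o=[]
for n,u,v in(("scene",273,143),("top",286,189)):
    i=np.load(n+"2.npz")["img"][:,:,::-1][v-30:v+30,u-30:u+30]
    i=cv2.resize(np.ascontiguousarray(i),(390,390),interpolation=cv2.INTER_CUBIC); cv2.drawMarker(i,(198,198),(0,255,0),0,14,1);o.append(i)
cv2.imwrite("pics/eye2.png",np.hstack(o))
E
```

```text
(no output)
```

View pics/eye2.png

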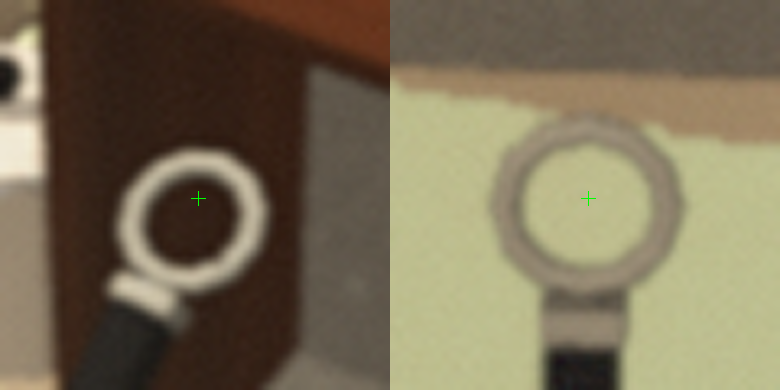

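The left crop puts the ring centre about 3.4 px below the prediction, and the right crop about 0.9 px below. That means the turner has sagged a little in the fingers, so I'll triangulate the true eye.

```bash
python3 - <<'E'
from h import *
from station import bot
s,R=st(bot);A=[];b=[]
for n,u,v in(("scene",273.03-.8,143.04+3.4),("top",286.14,189.22+.9)):
    g=np.load(n+"2.npz");d,o=ray(g,u,v);d/=np.linalg.norm(d);M=np.eye(3)-np.outer(d,d);A.append(M);b.append(M@o)
X=np.linalg.lstsq(np.vstack(A),np.hstack(b),rcond=None)[0]
print("eye world",X,[np.linalg.norm(m@X-c) for m,c in zip(A,b)],"in tool",R.T@(X-s["tcp_pos"]))
# locker roof edges from the first top picture, yaw by PCA of boundary already; front edge fit
g=np.load("top.npz");P=cloud(g);m=np.abs(P[...,2]-297)<10;m[:,:190]=0;m[:,380:]=0
f=[];cols=range(235,340,3)
for u in cols:
    v=np.nonzero(m[:,u])[0].max();f.append(P[v,u,:2])
f=np.array(f);k=np.polyfit(f[:,1],f[:,0],1);print("front x at y66.5",np.polyval(k,66.5),"slope dx/dy",k[0],"yaw",-np.degrees(np.arctan(k[0])))
f=[]
for v in range(30,125,3):
    u=np.nonzero(m[v])[0];f.append(np.r_[P[v,u.min(),:2],P[v,u.max(),:2]])
f=np.array(f)
for c in(0,2):
    k=np.polyfit(f[:,c],f[:,c+1],1);print("side y at x700",np.polyval(k,700),"yaw",np.degrees(np.arctan(k[0])))
E
```

```text
t 13.38 tcp [428.28  67.51 259.38] x [ 0.86 -0.02  0.5 ] z [ 0.5  -0.02 -0.86] F [ 0.78 -0.29 -0.97] M [ 0.03  0.52 -0.01] op 15.4 gf 30.0 q [ 0.28 -0.23  2.32 -0.3   0.56  2.09]
eye world [543.22  65.45 293.45] [np.float64(0.7905003220197432), np.float64(0.7905003220197718)] in tool [116.46  -0.8   28.52]
front x at y66.5 620.5419066028173 slope dx/dy 0.023176018372314186 yaw -1.3276503667035253
side y at x700 160.70506628179626 yaw -1.334867823577029
side y at x700 -27.660294652100934 yaw -1.4725293604189669
```

```bash
sed -i 's/^ET=.*/ET=np.array([120.,-0.5,26])/' h.py; python3 -c "
from h import *
from station import bot
toeye(bot,[-150,0,254])"
```

```text
t 13.38 tcp [428.28  67.51 259.38] x [ 0.86 -0.02  0.5 ] z [ 0.5  -0.02 -0.86] F [ 0.78 -0.29 -0.97] M [ 0.03  0.52 -0.01] op 15.4 gf 30.0 q [ 0.28 -0.23  2.32 -0.3   0.56  2.09]
eye locker [-154.92   -5.15  297.41] yaw x -1.2689982819269197 lean 59.72311242528356 roll x y.z 0.009517591958892782
shift [-17.63  -5.58  39.92] world [  5.04   5.03 -43.41]
per mm locker x,y,z: [ 0.86 -0.    0.5 ] [ 0.   -1.   -0.01] [ 0.5   0.01 -0.86]
```

>>> {"op": "apply_moves", "data": {
  "rows": [
    [10,-6,-2,13.3,0],
    [10,-6,-2,13.3,0],
    [10,-5.6,-1.6,13.3,0],
    [10,0,0,0,0],
    [10,0,0,0,0],
    [10,0,0,0,0]
  ]
}}

```text
time: 14.12
tcp_pos: [433.6, 73.0, 216.7]
ee_rot: [3.016, -0.036, 0.82]
contact_force: [0.7, -0.3, -0.6]
opening: 15.7
grasp_force: 30.0
```

```bash
python3 -c "
from h import *
from station import bot
toeye(bot,[2.5,0,254])"
```

```text
t 14.12 tcp [433.65  72.99 216.72] x [ 0.86 -0.02  0.51] z [ 0.51 -0.02 -0.86] F [ 0.73 -0.32 -0.58] M [0.03 0.56 0.  ] op 15.7 gf 30.0 q [ 0.29 -0.13  2.37 -0.41  0.43  2.22]
eye locker [-149.8     0.57  255.09] yaw x -1.2221658158809576 lean 59.55755947045414 roll x y.z 0.009068002867678109
shift [130.75   0.22  78.1 ] world [152.24  -4.29  -1.09]
per mm locker x,y,z: [ 0.86 -0.    0.51] [ 0.   -1.   -0.01] [ 0.51  0.01 -0.86]
```

```bash
python3 - <<'E'
from h import *
from station import bot
import cv2
s,R=st(bot);X=s["tcp_pos"]+R@ET;o=[]
for n in("scene","top"):
    g=bot.get_image(n);np.savez(n+"3.npz",**g);c=g["R"]@X+g["t"];u,v=g["fx"]*c[0]/c[2]+g["cx"],g["fy"]*c[1]/c[2]+g["cy"];print(n,u,v)
    M=np.float64([[6.5,0,195-6.5*u],[0,6.5,195-6.5*v]])
    i=cv2.warpAffine(np.ascontiguousarray(g["img"][:,:,::-1]),M,(390,390),flags=cv2.INTER_CUBIC);cv2.drawMarker(i,(195,195),(0,255,0),0,14,1);o.append(i)
cv2.imwrite("pics/eye3.png",np.hstack(o));st(bot)
E
```

```text
t 14.12 tcp [433.65  72.99 216.72] x [ 0.86 -0.02  0.51] z [ 0.51 -0.02 -0.86] F [ 0.73 -0.32 -0.58] M [0.03 0.56 0.  ] op 15.7 gf 30.0 q [ 0.29 -0.13  2.37 -0.41  0.43  2.22]
scene 272.06979497356355 159.38844166852445
top 281.9950652772497 188.9245267264356
t 14.22 tcp [433.33  72.97 216.21] x [ 0.86 -0.02  0.51] z [ 0.51 -0.02 -0.86] F [ 0.14 -0.51 -0.9 ] M [ 0.01  0.5  -0.02] op 15.4 gf 30.0 q [ 0.29 -0.13  2.37 -0.41  0.43  2.22]
```

View pics/eye3.png

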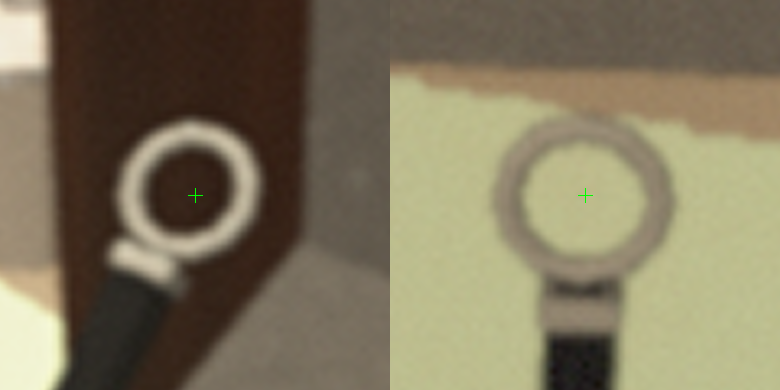

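The crop shows the ring centred within about 1 px of the prediction in both cameras. I'll insert above the prong.

>>> {"op": "apply_moves", "data": {
  "rows": [
    [10,16,0,9.5,0],
    [10,22,0,13,0],
    [10,22,0,13,0],
    [10,22,0,13,0],
    [10,22,0,13,0],
    [10,16,0,9.5,0],
    [10,10.5,0,6.3,0],
    [10,0,0,0,0],
    [10,0,0,0,0]
  ]
}}

```text
time: 15.35
tcp_pos: [583.9, 68.9, 214.3]
ee_rot: [3.017, -0.036, 0.816]
contact_force: [0.1, -0.3, -1.2]
opening: 15.4
grasp_force: 30.0
```

```bash
python3 -c "
from h import *
from station import bot
toeye(bot,[2.5,0,245])"
```

```text
t 15.35 tcp [583.86  68.89 214.33] x [ 0.86 -0.02  0.5 ] z [ 0.5  -0.02 -0.86] F [ 0.09 -0.31 -1.15] M [ 0.04  0.5  -0.01] op 15.4 gf 30.0 q [ 0.18  0.13  2.12 -0.29  0.39  2.01]
eye locker [  0.58   0.22 252.37] yaw x -1.172885079166869 lean 59.717212386520146 roll x y.z 0.009929480412845554
shift [-2.06  0.14  7.34] world [ 1.92 -0.26 -7.37]
per mm locker x,y,z: [ 0.86 -0.    0.5 ] [ 0.   -1.   -0.01] [ 0.5   0.01 -0.86]
```

>>> {"op": "apply_moves", "data": {
  "rows": [
    [10,-1,0,3.7,0],
    [10,-1,0,3.7,0],
    [10,0,0,0,0]
  ]
}}

```text
time: 15.72
tcp_pos: [586.3, 68.8, 206.8]
ee_rot: [3.017, -0.035, 0.816]
contact_force: [-0.3, 0.5, -1.4]
opening: 15.5
grasp_force: 30.0
```

>>> {"op": "apply_moves", "data": {
  "rows": [
    [10,-1,0,1.7,0],
    [10,-0.5,0,0.9,0],
    [10,0,0,0,0]
  ]
}}

```text
time: 16.1
tcp_pos: [586.6, 68.8, 204.1]
ee_rot: [3.016, -0.036, 0.817]
contact_force: [0.1, -0.0, -1.2]
opening: 15.7
grasp_force: 30.0
```

>>> {"op": "apply_moves", "data": {
  "rows": [
    [10,-1,0,1.7,0],
    [10,-0.5,0,0.9,0],
    [10,0,0,0,0]
  ]
}}

```text
time: 16.48
tcp_pos: [586.6, 68.8, 201.1]
ee_rot: [3.016, -0.036, 0.817]
contact_force: [-0.3, 0.5, -0.7]
opening: 15.8
grasp_force: 30.0
```

```bash
python3 -c "
from h import *
from station import bot
toeye(bot,[2.5,0,239])"
```

```text
t 16.48 tcp [586.57  68.75 201.05] x [ 0.86 -0.02  0.5 ] z [ 0.5  -0.02 -0.86] F [-0.29  0.5  -0.7 ] M [0.04 0.52 0.  ] op 15.8 gf 30.0 q [ 0.18  0.15  2.12 -0.32  0.36  2.04]
eye locker [  3.27   0.15 239.16] yaw x -1.1740689177305896 lean 59.68595079398595 roll x y.z 0.009817919297442156
shift [-0.75  0.15 -0.25] world [-0.77 -0.13 -0.16]
per mm locker x,y,z: [ 0.86 -0.    0.5 ] [ 0.   -1.   -0.01] [ 0.5   0.01 -0.86]
```

>>> {"op": "apply_moves", "data": {
  "rows": [
    [10,-1,0,1.7,0],
    [10,-0.5,0,0.9,0],
    [10,0,0,0,0]
  ]
}}

```text
time: 16.85
tcp_pos: [586.6, 68.7, 198.0]
ee_rot: [3.016, -0.035, 0.817]
contact_force: [0.4, 0.7, -1.0]
opening: 15.8
grasp_force: 30.0
```

>>> {"op": "apply_moves", "data": {
  "rows": [
    [10,-1,0,1.7,0],
    [10,-0.5,0,0.9,0],
    [10,0,0,0,0]
  ]
}}

```text
time: 17.23
tcp_pos: [586.6, 68.7, 195.1]
ee_rot: [3.016, -0.035, 0.817]
contact_force: [-0.4, 0.0, -1.4]
opening: 15.8
grasp_force: 30.0
```

>>> {"op": "apply_moves", "data": {
  "rows": [
    [10,-1,0,1.7,0],
    [10,-0.5,0,0.9,0],
    [10,0,0,0,0]
  ]
}}

```text
time: 17.6
tcp_pos: [586.7, 68.7, 192.1]
ee_rot: [3.016, -0.036, 0.817]
contact_force: [0.4, -0.2, -1.3]
opening: 15.6
grasp_force: 30.0
```

>>> {"op": "apply_moves", "data": {
  "rows": [
    [10,-1,0,1.7,0],
    [10,-0.5,0,0.9,0],
    [10,0,0,0,0]
  ]
}}

```text
time: 17.98
tcp_pos: [586.7, 68.6, 189.1]
ee_rot: [3.016, -0.035, 0.817]
contact_force: [1.1, -0.3, -1.1]
opening: 15.6
grasp_force: 30.0
```

>>> {"op": "apply_moves", "data": {
  "rows": [
    [10,-1,0,1.7,0],
    [10,-0.5,0,0.9,0],
    [10,0,0,0,0]
  ]
}}

```text
time: 18.35
tcp_pos: [586.7, 68.6, 186.1]
ee_rot: [3.016, -0.036, 0.817]
contact_force: [-0.5, -1.0, -1.7]
opening: 16.0
grasp_force: 30.0
```

>>> {"op": "apply_moves", "data": {
  "rows": [
    [10,-1,0,1.7,0],
    [10,-0.5,0,0.9,0],
    [10,0,0,0,0]
  ]
}}

```text
time: 18.73
tcp_pos: [586.7, 68.6, 183.1]
ee_rot: [3.016, -0.036, 0.817]
contact_force: [-0.4, 0.4, -1.7]
opening: 16.0
grasp_force: 30.0
```

>>> {"op": "apply_moves", "data": {
  "rows": [
    [10,-1,0,1.7,0],
    [10,-0.5,0,0.9,0],
    [10,0,0,0,0]
  ]
}}

```text
time: 19.1
tcp_pos: [586.7, 68.6, 180.1]
ee_rot: [3.016, -0.036, 0.817]
contact_force: [-0.4, 0.8, -1.9]
opening: 15.9
grasp_force: 30.0
```

>>> {"op": "apply_moves", "data": {
  "rows": [
    [10,-1,0,1.7,0],
    [10,-0.5,0,0.9,0],
    [10,0,0,0,0]
  ]
}}

```text
time: 19.48
tcp_pos: [586.7, 68.5, 177.1]
ee_rot: [3.016, -0.036, 0.817]
contact_force: [0.1, 0.4, -1.4]
opening: 15.7
grasp_force: 30.0
```

>>> {"op": "apply_moves", "data": {
  "rows": [
    [10,-1,0,1.7,0],
    [10,-0.3,0,0.4,0],
    [10,0,0,0,0]
  ]
}}

```text
time: 19.85
tcp_pos: [586.7, 68.5, 174.7]
ee_rot: [3.016, -0.036, 0.817]
contact_force: [0.4, -0.1, -1.1]
opening: 15.7
grasp_force: 30.0
```

```bash
python3 -c "
from h import *
from station import bot
toeye(bot,[2.5,0,210])"
```

```text
t 19.85 tcp [586.69  68.51 174.67] x [ 0.86 -0.02  0.5 ] z [ 0.5  -0.02 -0.86] F [ 0.41 -0.14 -1.12] M [ 0.02  0.58 -0.02] op 15.7 gf 30.0 q [ 0.18  0.2   2.15 -0.38  0.3   2.11]
eye locker [  3.39  -0.1  212.79] yaw x -1.1762436326026409 lean 59.676447938903536 roll x y.z 0.009763360933992316
shift [-2.18 -0.13  1.96] world [-0.89  0.12 -2.79]
per mm locker x,y,z: [ 0.86 -0.    0.5 ] [ 0.   -1.   -0.01] [ 0.5   0.01 -0.86]
```

>>> {"op": "apply_moves", "data": {
  "rows": [
    [10,-0.8,0,1.3,0],
    [10,-0.4,0,0.8,0],
    [10,0,0,0,0]
  ]
}}

```text
time: 20.23
tcp_pos: [586.7, 68.5, 172.2]
ee_rot: [3.016, -0.036, 0.817]
contact_force: [0.2, 0.4, -0.4]
opening: 16.1
grasp_force: 30.0
```

```bash
python3 -c "
from h import *
from station import bot
st(bot)"
```

```text
t 20.23 tcp [586.73  68.49 172.23] x [ 0.86 -0.02  0.5 ] z [ 0.5  -0.02 -0.86] F [ 0.2  0.4 -0.4] M [ 0.02  0.54 -0.01] op 16.1 gf 30.0 q [ 0.18  0.2   2.15 -0.39  0.29  2.12]
```

>>> {"op": "apply_moves", "data": {
  "rows": [
    [10,-0.5,0,0.9,0],
    [10,0,0,0,0]
  ]
}}

```text
time: 20.48
tcp_pos: [586.7, 68.5, 171.2]
ee_rot: [3.016, -0.036, 0.817]
contact_force: [-0.4, 0.5, -1.0]
opening: 15.4
grasp_force: 30.0
```

```bash
python3 -c "
from h import *
from station import bot
st(bot)"
```

```text
t 20.48 tcp [586.73  68.46 171.21] x [ 0.86 -0.02  0.5 ] z [ 0.5  -0.02 -0.86] F [-0.41  0.54 -1.04] M [0.02 0.53 0.03] op 15.4 gf 30.0 q [ 0.18  0.21  2.15 -0.39  0.29  2.12]
```

>>> {"op": "apply_moves", "data": {
  "rows": [
    [10,-0.8,0,1.3,0],
    [10,-0.4,0,0.8,0],
    [10,0,0,0,0]
  ]
}}

```text
time: 20.85
tcp_pos: [586.7, 68.4, 168.7]
ee_rot: [3.016, -0.036, 0.817]
contact_force: [-0.1, -0.4, -1.2]
opening: 15.6
grasp_force: 30.0
```

```bash
python3 -c "
from h import *
from station import bot
st(bot)"
```

```text
t 20.85 tcp [586.69  68.44 168.72] x [ 0.86 -0.02  0.5 ] z [ 0.5  -0.02 -0.86] F [-0.1  -0.37 -1.22] M [-0.02  0.54  0.  ] op 15.6 gf 30.0 q [ 0.18  0.21  2.15 -0.4   0.28  2.13]
```

>>> {"op": "apply_moves", "data": {
  "rows": [
    [10,-0.8,0,1.3,0],
    [10,-0.4,0,0.8,0],
    [10,0,0,0,0]
  ]
}}

```text
time: 21.22
tcp_pos: [586.8, 68.4, 166.3]
ee_rot: [3.016, -0.036, 0.817]
contact_force: [0.8, -0.0, -1.6]
opening: 15.8
grasp_force: 30.0
```

```bash
python3 -c "
from h import *
from station import bot
st(bot)"
```

```text
t 21.23 tcp [586.79  68.45 166.35] x [ 0.86 -0.02  0.5 ] z [ 0.5  -0.02 -0.86] F [ 0.75 -0.03 -1.56] M [ 0.03  0.57 -0.  ] op 15.8 gf 30.0 q [ 0.18  0.21  2.15 -0.41  0.28  2.14]
```

>>> {"op": "apply_moves", "data": {
  "rows": [
    [10,-0.8,0,1.3,0],
    [10,-0.4,0,0.8,0],
    [10,0,0,0,0]
  ]
}}

```text
time: 21.6
tcp_pos: [586.8, 68.4, 163.9]
ee_rot: [3.016, -0.036, 0.817]
contact_force: [0.6, -0.4, -1.3]
opening: 15.7
grasp_force: 30.0
```

```bash
python3 -c "
from h import *
from station import bot
st(bot)"
```

```text
t 21.6 tcp [586.8   68.4  163.93] x [ 0.86 -0.02  0.5 ] z [ 0.5  -0.02 -0.86] F [ 0.58 -0.41 -1.27] M [ 0.01  0.53 -0.09] op 15.7 gf 30.0 q [ 0.18  0.22  2.15 -0.42  0.27  2.15]
```

>>> {"op": "apply_moves", "data": {
  "rows": [
    [10,-0.8,0,1.3,0],
    [10,-0.4,0,0.8,0],
    [10,0,0,0,0]
  ]
}}

```text
time: 21.98
tcp_pos: [586.8, 68.4, 161.5]
ee_rot: [3.016, -0.036, 0.817]
contact_force: [-0.6, 0.5, -1.3]
opening: 15.8
grasp_force: 30.0
```

```bash
python3 -c "
from h import *
from station import bot
toeye(bot,[2.5,0,200])"
```

```text
t 21.98 tcp [586.81  68.38 161.49] x [ 0.86 -0.02  0.5 ] z [ 0.5  -0.02 -0.86] F [-0.65  0.47 -1.26] M [-0.06  0.57 -0.  ] op 15.8 gf 30.0 q [ 0.18  0.22  2.16 -0.43  0.27  2.15]
eye locker [  3.52  -0.22 199.61] yaw x -1.1746346691463665 lean 59.68170845166299 roll x y.z 0.009792613254081083
shift [-0.68 -0.22 -0.85] world [-1.01  0.25  0.39]
per mm locker x,y,z: [ 0.86 -0.    0.5 ] [ 0.   -1.   -0.01] [ 0.5   0.01 -0.86]
```

>>> {"op": "apply_moves", "data": {
  "rows": [
    [10,-0.8,0,1.3,0],
    [10,-0.4,0,0.8,0],
    [10,0,0,0,0]
  ]
}}

```text
time: 22.35
tcp_pos: [586.8, 68.3, 159.1]
ee_rot: [3.016, -0.036, 0.817]
contact_force: [-0.1, 0.2, -1.0]
opening: 15.8
grasp_force: 30.0
```

```bash
python3 -c "
from h import *
from station import bot
st(bot)"
```

```text
t 22.35 tcp [586.84  68.34 159.11] x [ 0.86 -0.02  0.5 ] z [ 0.5  -0.02 -0.86] F [-0.07  0.25 -0.99] M [ 0.03  0.54 -0.01] op 15.8 gf 30.0 q [ 0.18  0.23  2.16 -0.44  0.26  2.16]
```

>>> {"op": "apply_moves", "data": {
  "rows": [
    [10,-0.8,0,1.3,0],
    [10,-0.3,0,0.5,0],
    [10,0,0,0,0]
  ]
}}

```text
time: 22.72
tcp_pos: [586.8, 68.3, 157.0]
ee_rot: [3.016, -0.036, 0.817]
contact_force: [0.0, 0.0, -1.1]
opening: 15.6
grasp_force: 30.0
```

```bash
python3 -c "
from h import *
from station import bot
st(bot)"
```

```text
t 22.73 tcp [586.81  68.33 157.01] x [ 0.86 -0.02  0.5 ] z [ 0.5  -0.02 -0.86] F [ 0.01  0.04 -1.15] M [0.03 0.58 0.01] op 15.6 gf 30.0 q [ 0.18  0.23  2.16 -0.45  0.26  2.17]
```

>>> {"op": "apply_moves", "data": {
  "rows": [
    [10,-0.8,0,1.3,0],
    [10,-0.3,0,0.5,0],
    [10,0,0,0,0]
  ]
}}

```text
time: 23.1
tcp_pos: [587.2, 68.4, 155.3]
ee_rot: [3.016, -0.035, 0.819]
contact_force: [1.7, -0.5, 0.6]
opening: 15.4
grasp_force: 30.0
```

```bash
python3 - <<'E'
from h import *
from station import bot
import cv2
s,R=st(bot);X=s["tcp_pos"]+R@ET
g=bot.get_image("scene");c=g["R"]@X+g["t"];u,v=g["fx"]*c[0]/c[2]+g["cx"],g["fy"]*c[1]/c[2]+g["cy"];print(u,v,"cam",-g["R"].T@g["t"])
M=np.float64([[5,0,300-5*u],[0,5,300-5*v]])
i=cv2.warpAffine(np.clip(g["img"][:,:,::-1].astype(float)*1.8,0,255).astype(np.uint8),M,(600,600),flags=cv2.INTER_CUBIC);cv2.drawMarker(i,(300,300),(0,255,0),0,14,1)
cv2.imwrite("pics/in4.png",i)
E
```

```text
t 23.1 tcp [587.22  68.43 155.32] x [ 0.86 -0.02  0.51] z [ 0.51 -0.02 -0.86] F [ 1.65 -0.51  0.6 ] M [-0.03  0.06 -0.06] op 15.4 gf 30.0 q [ 0.18  0.24  2.16 -0.46  0.25  2.18]
310.6769849763992 136.12291889952655 cam [  62.02 -204.21  795.88]
```

View pics/in4.png

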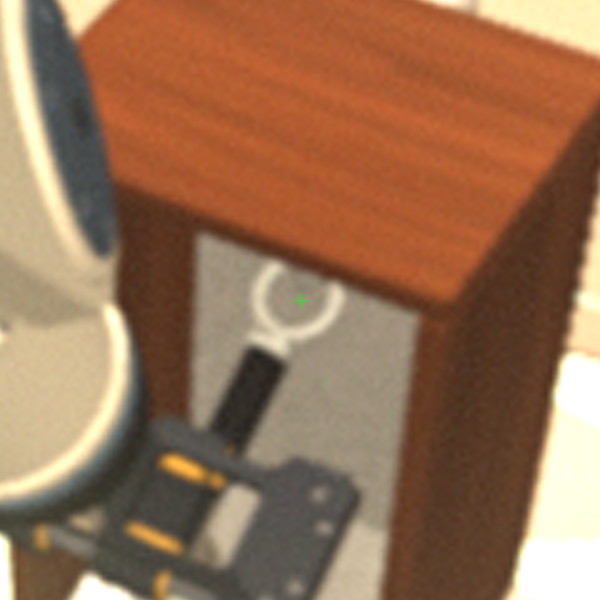

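The crop shows the eye under the roof at (298,297), right on its marker. The wrench change (about 1.7 N up, moment down 0.5 N m) means first touch on the hook. Before letting go I'll check whether the grip can be eased, so the turner can turn gently in the fingers.

>>> {"op": "apply_moves", "data": {
  "rows": [
    [15.0,0,0,0,0],
    [15.0,0,0,0,0]
  ]
}}

```text
time: 23.4
tcp_pos: [587.1, 68.4, 155.2]
ee_rot: [3.016, -0.036, 0.818]
contact_force: [2.2, -0.1, 1.3]
opening: 15.9
grasp_force: 30.0
```

```bash
python3 -c "
from h import *
from station import bot
toeye(bot,[5,0,190])"
```

```text
t 23.4 tcp [587.1   68.4  155.25] x [ 0.86 -0.02  0.51] z [ 0.51 -0.02 -0.86] F [ 2.19 -0.13  1.32] M [-0.   -0.11 -0.05] op 15.9 gf 30.0 q [ 0.18  0.24  2.16 -0.46  0.25  2.18]
eye locker [  3.77  -0.19 193.46] yaw x -1.1762576002565004 lean 59.63341946521859 roll x y.z 0.009576636266194594
shift [-0.69 -0.23  3.61] world [ 1.23  0.16 -3.46]
per mm locker x,y,z: [ 0.86 -0.    0.51] [ 0.   -1.   -0.01] [ 0.51  0.01 -0.86]
```

>>> {"op": "apply_moves", "data": {
  "rows": [
    [10,1.3,0,0.75,0],
    [10,0,0,0,0]
  ]
}}

```text
time: 23.65
tcp_pos: [588.3, 68.3, 154.9]
ee_rot: [3.016, -0.036, 0.817]
contact_force: [-0.6, 0.6, 1.7]
opening: 15.8
grasp_force: 30.0
```

```bash
python3 -c "
from h import *
from station import bot
st(bot)"
```

```text
t 23.65 tcp [588.26  68.27 154.9 ] x [ 0.86 -0.02  0.5 ] z [ 0.5  -0.02 -0.86] F [-0.61  0.58  1.69] M [-0.03  0.12  0.  ] op 15.8 gf 30.0 q [ 0.17  0.24  2.16 -0.45  0.25  2.18]
```

>>> {"op": "apply_moves", "data": {
  "rows": [
    [10,0,0,1,0],
    [10,0,0,0,0]
  ]
}}

```text
time: 23.9
tcp_pos: [588.7, 68.3, 154.0]
ee_rot: [3.016, -0.035, 0.817]
contact_force: [0.0, -0.1, 0.4]
opening: 15.7
grasp_force: 30.0
```

```bash
python3 -c "
from h import *
from station import bot
st(bot)"
```

```text
t 23.9 tcp [588.74  68.25 153.99] x [ 0.86 -0.02  0.5 ] z [ 0.5  -0.02 -0.86] F [ 0.04 -0.05  0.35] M [ 0.06  0.1  -0.  ] op 15.7 gf 30.0 q [ 0.17  0.24  2.16 -0.46  0.25  2.18]
```

>>> {"op": "apply_moves", "data": {
  "rows": [
    [10,0,0,1.5,0],
    [10,0,0,1.5,0],
    [10,0,0,0,0]
  ]
}}

```text
time: 24.28
tcp_pos: [590.3, 68.2, 151.3]
ee_rot: [3.016, -0.035, 0.817]
contact_force: [-0.0, 0.2, 0.2]
opening: 15.3
grasp_force: 30.0
```

```bash
python3 -c "
from h import *
from station import bot
st(bot)"
```

```text
t 24.27 tcp [590.28  68.18 151.32] x [ 0.86 -0.02  0.5 ] z [ 0.5  -0.02 -0.86] F [-0.04  0.24  0.2 ] M [0.01 0.21 0.01] op 15.3 gf 30.0 q [ 0.17  0.25  2.16 -0.46  0.24  2.19]
```

>>> {"op": "apply_moves", "data": {
  "rows": [
    [10,0,0,1.5,0],
    [10,0,0,1.5,0],
    [10,0.1,0,1.5,0],
    [10,0.1,0,1.5,0],
    [10,0,0,0,0]
  ]
}}

```text
time: 24.9
tcp_pos: [593.6, 68.0, 146.3]
ee_rot: [3.016, -0.036, 0.817]
contact_force: [-1.2, 0.3, 0.5]
opening: 15.7
grasp_force: 30.0
```

```bash
python3 -c "
from h import *
from station import bot
st(bot)"
```

```text
t 24.9 tcp [593.56  68.04 146.34] x [ 0.86 -0.02  0.5 ] z [ 0.5  -0.02 -0.86] F [-1.23  0.25  0.48] M [0.05 0.25 0.02] op 15.7 gf 30.0 q [ 0.17  0.26  2.15 -0.48  0.23  2.21]
```

>>> {"op": "apply_moves", "data": {
  "rows": [
    [10,0.1,0,1.5,0],
    [10,0.1,0,1.5,0],
    [10,0.15,0,1.5,0],
    [10,0.15,0,1.5,0],
    [10,0.15,0,1.5,0],
    [10,0.2,0,1.5,0],
    [10,0,0,0,0]
  ]
}}

```text
time: 25.78
tcp_pos: [598.9, 67.9, 139.1]
ee_rot: [3.016, -0.036, 0.817]
contact_force: [-1.6, 0.8, -0.2]
opening: 15.7
grasp_force: 30.0
```

```bash
python3 -c "
from h import *
from station import bot
s,R=st(bot)
X,Z=R[:,0],R[:,2]
for a in(37.5,-37.5): print('body corner',s['tcp_pos']+Z*(6-69)+a*X)"
```

```text
t 25.77 tcp [598.88  67.86 139.05] x [ 0.86 -0.02  0.5 ] z [ 0.5  -0.02 -0.86] F [-1.64  0.83 -0.2 ] M [-0.02  0.23 -0.02] op 15.7 gf 30.0 q [ 0.17  0.28  2.15 -0.51  0.22  2.23]
body corner [599.46  68.56 212.36]
body corner [534.73  69.89 174.5 ]
```

>>> {"op": "apply_moves", "data": {
  "rows": [
    [10,-0.3,0,1.5,0],
    [10,-0.2,0,1.5,0],
    [10,0,0,1.5,0],
    [10,0,0,1.5,0],
    [10,0.1,0,1.5,0],
    [10,0.1,0,1.5,0],
    [10,0.1,0,1.5,0],
    [10,0.1,0,1.5,0],
    [10,0,0,0,0]
  ]
}}

```text
time: 26.9
tcp_pos: [604.9, 67.6, 128.7]
ee_rot: [3.016, -0.035, 0.817]
contact_force: [2.1, -0.4, 4.0]
opening: 15.6
grasp_force: 30.0
```

```bash
python3 -c "
from h import *
from station import bot
import cv2
s,R=st(bot)
g=bot.get_image('scene')
i=g['img'][80:240,200:400,::-1]
cv2.imwrite('pics/in5.png',cv2.resize(np.clip(i.astype(float)*1.6,0,255).astype(np.uint8),(750,600),interpolation=cv2.INTER_CUBIC))
X,Z=R[:,0],R[:,2]
print('body corner',s['tcp_pos']+Z*(6-69)+37.5*X)"
```

```text
t 26.9 tcp [604.88  67.64 128.68] x [ 0.86 -0.02  0.5 ] z [ 0.5  -0.02 -0.86] F [ 2.1  -0.36  4.  ] M [ 0.02 -0.7   0.03] op 15.6 gf 30.0 q [ 0.17  0.31  2.14 -0.55  0.2   2.28]
body corner [605.45  68.33 201.99]
```

View pics/in5.png

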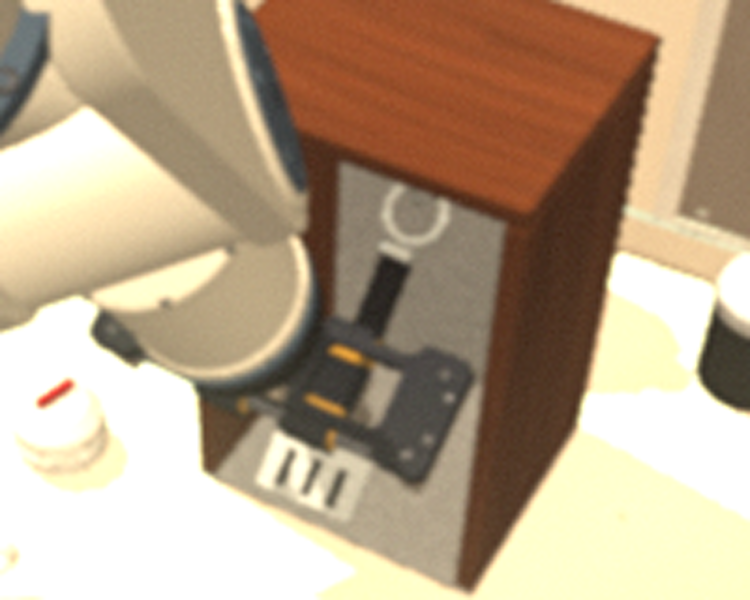

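The picture shows the eye hanging on the hook at (415,215) and the blade free in front at (315,475). The load rose to about 5.5 N, so I'll ease it first and then let go.

>>> {"op": "apply_moves", "data": {
  "rows": [
    [10,1,0,-0.5,0],
    [10,0,0,0,0]
  ]
}}

```text
time: 27.2
tcp_pos: [604.6, 67.4, 129.1]
ee_rot: [3.017, -0.036, 0.815]
contact_force: [-0.2, 0.3, 1.6]
opening: 15.9
grasp_force: 30.0
```

```bash
python3 -c "
from h import *
from station import bot
s,R=st(bot)"
```

```text
t 27.2 tcp [604.64  67.41 129.13] x [ 0.86 -0.02  0.5 ] z [ 0.5  -0.02 -0.86] F [-0.2   0.35  1.55] M [ 0.01 -0.05  0.11] op 15.9 gf 30.0 q [ 0.17  0.31  2.14 -0.55  0.2   2.27]
```

>>> {"op": "apply_moves", "data": {
  "rows": [
    [91,0,0,0,0],
    [91,0,0,0,0],
    [91,0,0,-10,0],
    [91,0,0,-25,0],
    [91,0,0,-35,0],
    [91,0,0,-40,0],
    [91,0,0,-40,0],
    [91,0,0,-40,0],
    [91,0,0,-20,0],
    [91,0,0,0,0],
    [91,0,0,0,0],
    [91,0,0,0,0],
    [91,0,0,0,0],
    [91,0,0,0,0],
    [91,0,0,0,0],
    [91,0,0,0,0],
    [91,0,0,0,0],
    [91,0,0,0,0]
  ]
}}

```text
time: 29.45
tcp_pos: [499.4, 72.1, 311.0]
ee_rot: [3.016, -0.036, 0.817]
contact_force: [-0.6, 0.8, 0.8]
opening: 91.2
grasp_force: 0.0
```

```bash
python3 -c "
from h import *
from station import bot
import cv2
s,R=st(bot)
g=bot.get_image('scene');np.savez('s6.npz',**g)
i=g['img'][80:240,200:400,::-1]
cv2.imwrite('pics/in6.png',cv2.resize(np.clip(i.astype(float)*1.6,0,255).astype(np.uint8),(750,600),interpolation=cv2.INTER_CUBIC))"
```

```text
t 29.45 tcp [499.44  72.15 310.97] x [ 0.86 -0.02  0.5 ] z [ 0.5  -0.02 -0.86] F [-0.65  0.81  0.78] M [-0.02  0.39 -0.01] op 91.2 gf 0.0 q [ 0.23 -0.15  2.15 -0.23  0.65  1.97]
```

View pics/in6.png

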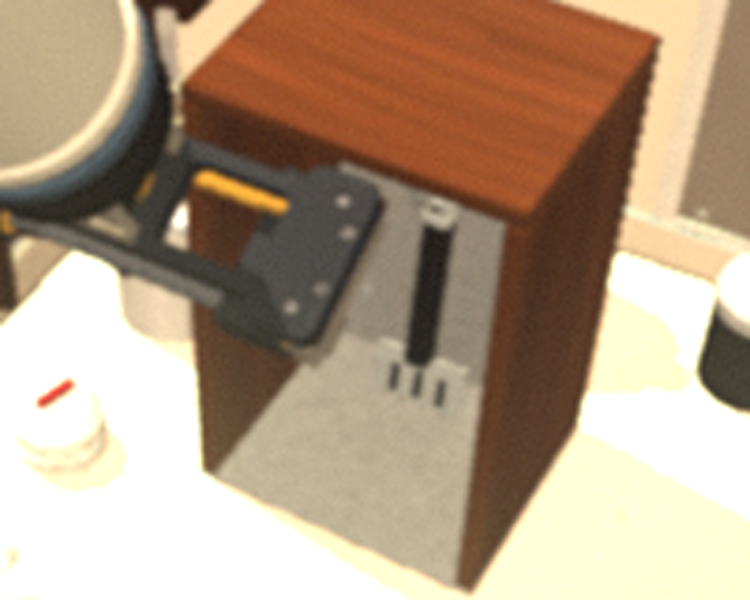

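The picture shows the turner hanging inside, handle at (430,290) and blade down at (420,375). I'll back off a little, wait, and check that it's still and the bystanders haven't moved.

>>> {"op": "apply_moves", "data": {
  "rows": [
    [91,-20,0,-20,0],
    [91,-20,0,-20,0],
    [91,0,0,0,0],
    [91,0,0,0,0],
    [91,0,0,0,0],
    [91,0,0,0,0],
    [91,0,0,0,0],
    [91,0,0,0,0],
    [91,0,0,0,0],
    [91,0,0,0,0],
    [91,0,0,0,0],
    [91,0,0,0,0],
    [91,0,0,0,0],
    [91,0,0,0,0],
    [91,0,0,0,0],
    [91,0,0,0,0],
    [91,0,0,0,0],
    [91,0,0,0,0],
    [91,0,0,0,0],
    [91,0,0,0,0]
  ]
}}

```text
time: 32.0
tcp_pos: [444.7, 73.7, 325.2]
ee_rot: [3.016, -0.036, 0.817]
contact_force: [0.7, 0.7, 0.5]
opening: 91.1
grasp_force: 0.0
```

>>> {"op": "apply_moves", "data": {
  "rows": [
    [91,0,0,0,0],
    [91,0,0,0,0],
    [91,0,0,0,0],
    [91,0,0,0,0],
    [91,0,0,0,0],
    [91,0,0,0,0],
    [91,0,0,0,0],
    [91,0,0,0,0],
    [91,0,0,0,0],
    [91,0,0,0,0],
    [91,0,0,0,0],
    [91,0,0,0,0],
    [91,0,0,0,0],
    [91,0,0,0,0],
    [91,0,0,0,0],
    [91,0,0,0,0],
    [91,0,0,0,0],
    [91,0,0,0,0],
    [91,0,0,0,0],
    [91,0,0,0,0]
  ]
}}

```text
time: 34.5
tcp_pos: [444.7, 73.7, 325.3]
ee_rot: [3.016, -0.036, 0.817]
contact_force: [1.4, 0.1, 0.2]
opening: 90.9
grasp_force: 0.0
```

```bash
python3 - <<'E'
from h import *
from station import bot
st(bot);F=[]
for k in range(14):
    i=bot.get_image("scene")["img"][120:215,290:340].astype(int).sum(2); v,u=np.nonzero(i[20:65]<105); F.append((len(u),round(u.mean(),2),round(v.mean(),2)))
print(F)
t0=np.load("top.npz")["img"].astype(int);t1=bot.get_image("top")["img"].astype(int)
for n,u,v in(("cup",181,255),("tea",232,279),("match",391,221)):
    s=np.s_[v-20:v+20,u-20:u+20];print(n,np.abs(t1[s]-t0[s]).mean())
E
```

```text
t 34.5 tcp [444.74  73.71 325.25] x [ 0.86 -0.02  0.5 ] z [ 0.5  -0.02 -0.86] F [1.36 0.08 0.22] M [0.04 0.38 0.05] op 90.9 gf 0.0 q [ 0.28 -0.28  2.2  -0.24  0.72  2.02]
[(251, np.float64(28.99), np.float64(17.99)), (252, np.float64(28.93), np.float64(18.14)), (245, np.float64(28.69), np.float64(17.69)), (245, np.float64(28.5), np.float64(17.56)), (250, np.float64(29.14), np.float64(18.02)), (250, np.float64(28.87), np.float64(17.94)), (252, np.float64(29.08), np.float64(17.97)), (243, np.float64(28.43), np.float64(17.7)), (240, np.float64(28.35), np.float64(17.75)), (244, np.float64(28.8), np.float64(17.71)), (243, np.float64(28.67), np.float64(17.97)), (238, np.float64(28.08), np.float64(17.72)), (240, np.float64(28.37), np.float64(17.81)), (239, np.float64(28.27), np.float64(17.85))]
cup 14.789375
tea 74.104375
match 16.125625
```

>>> {"op": "apply_moves", "data": {
  "rows": [
    [91,15,35,-30,0],
    [91,15,35,-30,0],
    [91,15,35,-30,0],
    [91,15,35,-30,0],
    [91,15,35,-30,0],
    [91,0,0,0,0],
    [91,0,0,0,0],
    [91,0,0,0,0],
    [91,0,0,0,0],
    [91,0,0,0,0],
    [91,0,0,0,0],
    [91,0,0,0,0],
    [91,0,0,0,0],
    [91,0,0,0,0],
    [91,0,0,0,0],
    [91,0,0,0,0],
    [91,0,0,0,0],
    [91,0,0,0,0],
    [91,0,0,0,0],
    [91,0,0,0,0]
  ]
}}

```text
time: 37.75
tcp_pos: [429.2, -99.3, 494.3]
ee_rot: [3.016, -0.036, 0.817]
contact_force: [0.2, -0.3, 0.5]
opening: 91.0
grasp_force: 0.0
```

```bash
python3 - <<'E'
from h import *
from station import bot
import cv2
st(bot);F=[]
for k in range(14):
    g=bot.get_image("scene");i=g["img"][120:215,290:340].astype(int).sum(2); v,u=np.nonzero(i[20:65]<105); F.append((len(u),round(u.mean(),2),round(v.mean(),2)))
print(F)
t0=np.load("top.npz")["img"].astype(int);b=bot.get_image("top");t1=b["img"].astype(int)
for n,u,v in(("cup",181,255),("tea",232,279),("match",391,221)):
    s=np.s_[v-20:v+20,u-20:u+20];print(n,np.abs(t1[s]-t0[s]).mean())
A=np.clip(g["img"][80:290,160:380,::-1]*1.3,0,255).astype(np.uint8);B=b["img"][150:310,140:420,::-1]
A=cv2.resize(A,(400,382));B=cv2.resize(np.ascontiguousarray(B),(400,229));B=cv2.copyMakeBorder(B,0,153,0,0,0)
cv2.imwrite("pics/fin.png",np.hstack([A,B]))
E
```

```text
t 37.75 tcp [429.18 -99.29 494.28] x [ 0.86 -0.02  0.5 ] z [ 0.5  -0.02 -0.86] F [ 0.23 -0.31  0.46] M [0.04 0.39 0.04] op 91.0 gf 0.0 q [-0.35 -0.4   1.92  0.17  1.12  1.21]
[(199, np.float64(25.48), np.float64(16.4)), (197, np.float64(25.5), np.float64(16.49)), (197, np.float64(25.62), np.float64(16.4)), (202, np.float64(25.6), np.float64(16.42)), (201, np.float64(25.62), np.float64(16.41)), (201, np.float64(25.51), np.float64(16.39)), (203, np.float64(25.58), np.float64(16.46)), (201, np.float64(25.59), np.float64(16.41)), (200, np.float64(25.48), np.float64(16.27)), (202, np.float64(25.53), np.float64(16.38)), (196, np.float64(25.5), np.float64(16.31)), (203, np.float64(25.59), np.float64(16.38)), (197, np.float64(25.51), np.float64(16.44)), (203, np.float64(25.82), np.float64(16.51))]
cup 4.06875
tea 4.60375
match 4.135208333333333
```

View pics/fin.png

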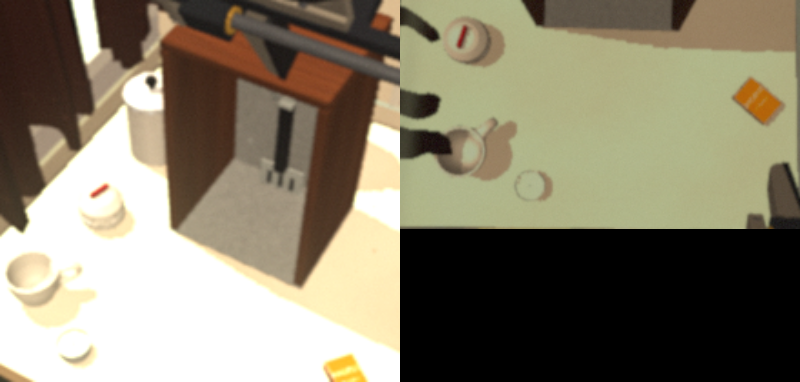

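The picture shows the turner hanging blade down at (285,140) and still, with centroid jitter under 0.2 px apart from one frame at 0.3 px. The cup, tealight and matchbox are unmoved, and the arm is clear.

```bash
python3 -c "
from station import bot
print(bot.close_job())"
```

```text
the job is handed in; nothing more can be done
None
```

The turner hangs still on the locker hook by its eye, blade down, with the bystanders unmoved; the highest hook load I read was about 5.5 N against the 9 N limit, and I handed the job in at about 38 s.

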